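# Put the dried grinder parts back on their stand in reverse order

## Robot

A 7-joint arm with a two-finger parallel gripper is mounted at the origin on the work surface. World frame = base frame: x ahead of the robot, y to its left, z up, the work surface at z = 0. Lengths are in m, angles in rad, forces in N, time in s.
With the tool pointing down it reaches from about 0.425 to 1.025 m from the base axis. Payload 3.6 kg.
Tool frame: the origin (TCP) lies on the centre line of the jaws, within the pads' length; the fingertips stand 14 mm ahead of it and the grasp point (between the pads) lies 5 mm behind it; z points along the fingers, y is the line along which they close (so a half turn about z gives the same grasp; the last joint's range is limited). The gripper opens to 85 mm and grips with 20 to 120 N. Pads are 22 mm wide; open, the fingers measure 114 mm over their backs; the gripper's body (76 mm by 85 mm) begins 54 mm behind the grasp point. The pads swing forward as they close: fully open they stand 13 mm farther back than shut.
Start: joints at [1.196, 0.591, 0.048, 1.609, -0.033, 0.943, -0.034], TCP at [0.202, -0.696, 0.245] pointing down, gripper open.
Joint ranges: [-2.69, 2.69], [-0.47, 2.24], [-1.27, 1.36], [0.19, 2.51], [-1.53, 4.68], [0.08, 2.07], [-3.09, 3.09]. Speed limits (rad/s): [2.57, 2.57, 3.14, 3.14, 3.14, 3.14, 3.14].

## Interface

Orientations are given as a unit quaternion [w, x, y, z].
In Python, from rig import get_obs, get_image, camera_info, finish_job, find_in gives the robot as it stands.
- The arm moves only by the tool send_rows, never from a script. Its arguments are lists of equal length, an entry for each row: "claw": the opening, from -1 (shut) to 1 (fully open); "offset": the shift along the tool's x, y, z each as a share of 0.75 m, from -1 to 1, a list of three; "delta_rot": the turn, a rotation vector about the tool's x, y, z each as a share of 0.15 rad, from -1 to 1, a list of three. A call has 1 to 5 rows; each row shifts and turns the commanded pose from where the row before left it, along the tool's axes as they then stand; what a row does not reach is not made up. A row lasts 1/10 s, in which the tool goes at most 50 mm and 8.59 degrees, less where a joint would pass 70% of its speed; a pose out of reach is approached as far as the arm can. A call with a number of a shift or a turn outside -1 to 1 is refused whole. A call with a gripper value outside its range is refused whole. The fingers move at their own pace and stop on an object; the grip force is fixed at half the most. Time passes only in rows, so rows that do not move let the fingers close. It gives the time, the measured TCP pose, the force, the opening and the grip force at its end, in the units of the state.
- get_obs(): the state, without advancing time (a new reading comes with each control period).
- get_image(name): name is "scene" or "top"; returns (picture, depth): 400x640x3 uint8, red, green, blue; 400x640 float32, m along the optical axis (not along the pixel's ray), 0 where there is no reading.
- camera_info(name): a dict with "K" (3x3 intrinsics, pixels), "rvec" (rotation vector, rad) and "tvec" (3), from world to camera coordinates, as OpenCV has them. Camera axes: x right, y down, z forward; pixel columns grow to the right and rows downward; lengths in m; the calibration is good to about 2 mm. A picture is of the moment at which its call begins. camera_info takes no time and is no camera call.
- finish_job(): hands the job in; it is judged then, once.
Trained networks look in the newest picture that a camera, given by its name, has taken for a name from the list of things; names that differ only in an ending like _2 or _b are one class to them, and where a whole thing is asked for, a point or a joint stands for the part that bears it (a point fixed in the world has none). Each returns a list of dicts, best first, with "p" (0 to 1); they miss things now and then, are a little off and sometimes report something else, mostly with a low value. They report only what shows in the picture. A call takes as long as a camera call. They do not tell look-alikes from the thing itself.
- find_in(camera, label): "position" ([x, y, z] in m, in world coordinates, good to about 4 mm: the middle of the surface that is visible of it).
The state is a dict: "t": time; "qpos": joint angles; "dq": joint speeds; "tau": joint torques, N m; "ee_pos": TCP position; "ee_rot": TCP orientation; "contact_force": force on the tool from outside, world axes, zero at the start; "torque": the same for the moment, N m; "grip_width": opening from 0.0 (shut) to 1.0 (fully open); "gripper_force": force on a finger pad.
Only numpy, scipy, OpenCV 4.12 (cv2) and the standard library are available. Lean on these libraries where they do the work, as an engineer would, in place of code of your own. Each camera call takes 0.05 s, during which the arm holds its last target. There are 200 camera calls.

## Task

The four grinder parts on the steel drying rack stand in the order in which they came off; move them to the wooden stand in the reverse order, so that the part at the left end of the rack, seen from the robot, ends in the recess at the right end of the stand, the next one beside it, and so on. Seat each part upright in its own recess, without tipping any over on the way.

Things in the scene. Friction and masses are not known exactly. Their poses are not given: they have to be found in the camera images.
- funnel: Steel dosing funnel, an open-ended ring 46 mm tall: narrow skirt 48 mm across at the bottom (lowest 12 mm), widening to a straight collar 58 mm across from 22 mm up to the top. Loose, upright, 0.11 kg. Origin: centre of its bottom; z up. Grip the collar from outside.
- cap: Grey silicone bellows cap, stiff enough to be handled as solid: ribbed body 52 mm across and 40 mm tall with a round knob on top, 28 mm across, from 40 to 62 mm above the bottom. Loose, upright, 0.08 kg. Origin: centre of its bottom; z up. Grip the knob.
- tamper: Tamper, 86 mm tall: steel foot disc 52 mm across and 24 mm tall, thin neck, dark wooden handle 32 mm across between 46 and 78 mm above the bottom. Loose, upright, 0.32 kg. Origin: centre of its bottom; z up. Grip the handle.
- cup: Aluminium dosing cup, plain, open at the top, 54 mm across (52 at the bottom) and 64 mm tall, wall 2.5 mm. Loose, upright, 0.12 kg. Origin: centre of its bottom; z up. Grip it across its outside.
- drying_rack: Low dark steel drying rack, 100 mm (x) by 330 mm (y), top 12 mm above the counter. Fixed during a run; it stands to the robot's left or right, turned up to 0.25 rad. Origin: centre of its underside; its y axis runs along the row towards the robot's left. Its four places lie at y = +120, +40, -40 and -120 mm, x = 0, each with a cork pad and one part on it.
- stand: Wooden stand, 100 mm (x) by 340 mm (y) by 20 mm tall, with a row of four alike round recesses, empty at the start, 73 mm across and 6 mm deep (recess floor 14 mm above the underside). Fixed during a run; it stands on the side opposite to the drying rack, turned up to 0.25 rad. Origin: centre of its underside; its y axis runs along the row towards the robot's left. Recess centres at y = +120, +40, -40 and -120 mm, x = 0.
- pad_funnel: Round cork pad, 70 mm across. Fixed, never moves. Its origin is the centre of its underside, on the rack's top; it is 6 mm thick and lies at one of the rack's four places, its axes along the rack's. At the start the funnel stands on it, within 5 mm of its centre.
- pad_cap: Cross-shaped cork pad, 70 mm across its arms. Fixed, never moves. Its origin is the centre of its underside, on the rack's top; it is 6 mm thick and lies at one of the rack's four places, its axes along the rack's. At the start the bellows cap stands on it, within 5 mm of its centre.
- pad_tamper: Square cork pad, 66 mm wide. Fixed, never moves. Its origin is the centre of its underside, on the rack's top; it is 6 mm thick and lies at one of the rack's four places, its axes along the rack's. At the start the tamper stands on it, within 5 mm of its centre.
- pad_cup: Six-sided cork pad, 66 mm across its flats. Fixed, never moves. Its origin is the centre of its underside, on the rack's top; it is 6 mm thick and lies at one of the rack's four places, its axes along the rack's. At the start the dosing cup stands on it, within 5 mm of its centre.
There are look-alikes about, which are no part of the job. Leave any pink or yellow look-alike of the cup alone.

How it is judged:
By the outcome, as a careful person would: the job done as asked, in the order asked, and still so for the second after the job is handed in, with the robot touching nothing.
It also fails if it takes over 112 s, if anything falls off the work surface, if the arm or the gripper's body presses on something with over 40 N, if the wrist force passes 120 N, or if a joint passes its speed limit or range.

## Working session

There is one attempt and no reset: what is moved stays moved. The work goes in short steps, Python scripts to look and compute and a tool call to move; the robot and the scene stay as the last step left them, time stands still between calls to the robot, and variables do not carry over. Pictures are saved under pics/ and viewed, at most 14 in all, crops included, and the job is handed in when it is done.

Besides the shell and the picture viewer there is one more tool, called after "Emit:" by a JSON object that holds its "method" and its "body", one argument or row to a line. send_rows: Moves the arm, as the interface text tells. Shift numbers are shares of 0.75 m and turn numbers shares of 0.15 rad, none past 1 either way. Its arguments: {"type":"object","properties":{"claw":{"type":"array","items":{"type":"number"}},"offset":{"type":"array","items":{"type":"array","items":{"type":"number"}}},"delta_rot":{"type":"array","items":{"type":"array","items":{"type":"number"}}}},"required":["claw","offset","delta_rot"]}

```bash
mkdir -p pics; ls; cat > h.py <<'E'
import numpy as np, cv2
from rig import *
def snap(cam,name,crop=None,scale=1):
    im,d=get_image(cam)
    o=im[:,:,::-1]
    if crop: o=o[crop[1]:crop[3],crop[0]:crop[2]]
    cv2.imwrite('pics/'+name,cv2.resize(o,None,fx=scale,fy=scale,interpolation=cv2.INTER_CUBIC)); return im,d
def pts(cam,d):
    c=camera_info(cam);K=np.array(c['K']);R=cv2.Rodrigues(np.array(c['rvec'],float))[0];t=np.array(c['tvec'],float).ravel()
    v,u=np.mgrid[:d.shape[0],:d.shape[1]]
    P=np.stack([(u-K[0,2])/K[0,0]*d,(v-K[1,2])/K[1,1]*d,d],-1)
    return (P-t)@R
def pix(cam,p):
    c=camera_info(cam);return cv2.projectPoints(np.array([p],float),np.array(c['rvec'],float),np.array(c['tvec'],float),np.array(c['K'],float),None)[0].ravel()
E
python3 - <<'E'
from h import *
for c in('scene','top'):
    im,d=snap(c,c+'1.png')
    np.save(c+'.npy',pts(c,d))
    for n in ['funnel','cap','tamper','cup','drying_rack','stand','pad_funnel','pad_cap','pad_tamper','pad_cup']:
        for r in find_in(c,n)[:3]: print(c,n,round(r['p'],2),np.round(r['position'],3),pix(c,r['position']).astype(int))
o=get_obs();print({k:np.round(v,3) for k,v in o.items()})
E
```

```text
pics
scene funnel 0.69 [ 0.564 -0.349  0.046] [216 306]
scene cap 0.7 [ 0.594 -0.13   0.047] [301 238]
scene tamper 0.78 [ 0.589 -0.281  0.041] [251 289]
scene cup 0.87 [ 0.456 -0.3    0.034] [195 263]
scene cup 0.87 [ 0.462 -0.096  0.046] [263 199]
scene cup 0.59 [ 0.581 -0.196  0.055] [275 253]
scene drying_rack 0.6 [ 0.611 -0.267  0.012] [265 297]
scene stand 0.95 [0.58  0.203 0.015] [376 158]
scene pad_funnel 0.58 [ 0.582 -0.362  0.014] [220 325]
scene pad_cap 0.47 [ 0.597 -0.125  0.017] [303 245]
scene pad_tamper 0.77 [ 0.597 -0.291  0.014] [251 302]
scene pad_cup 0.68 [ 0.6   -0.211  0.019] [279 273]
top funnel 0.66 [ 0.572 -0.358  0.05 ] [478 183]
top cap 0.89 [ 0.584 -0.113  0.056] [377 180]
top tamper 0.89 [ 0.573 -0.266  0.041] [439 184]
top cup 0.81 [ 0.58  -0.196  0.042] [410 182]
top cup 0.66 [ 0.459 -0.092  0.   ] [367 232]
top cup 0.61 [ 0.45  -0.305  0.028] [455 234]
top drying_rack 0.73 [ 0.562 -0.254  0.018] [431 189]
top drying_rack 0.57 [ 0.569 -0.221  0.017] [418 187]
top drying_rack 0.18 [0.582 0.228 0.017] [238 186]
top stand 0.71 [ 0.583 -0.103  0.018] [371 18
[... 182 characters left out ...]
  0.056] [376 179]
top pad_tamper 0.85 [ 0.562 -0.251  0.02 ] [430 189]
top pad_cup 0.74 [ 0.568 -0.221  0.013] [417 187]
top pad_cup 0.63 [ 0.567 -0.179  0.017] [401 188]
{'t': np.float64(1.1), 'qpos': array([ 1.195,  0.591,  0.048,  1.609, -0.033,  0.943, -0.034]), 'dq': array([-0.001, -0.001, -0.001, -0.002,  0.001,  0.002,  0.   ]), 'tau': array([-0.0000e+00, -5.4866e+01,  1.5460e+00, -1.9854e+01,  9.0000e-03,
        2.0000e-03, -0.0000e+00]), 'ee_pos': array([ 0.202, -0.696,  0.245]), 'ee_rot': array([ 0.  ,  0.99,  0.14, -0.  ]), 'contact_force': array([ 0.713, -0.107,  0.062]), 'torque': array([-0.04 , -0.023, -0.003]), 'gripper_force': np.float64(0.0), 'grip_width': np.float64(1.0)}
```

View pics/scene1.png

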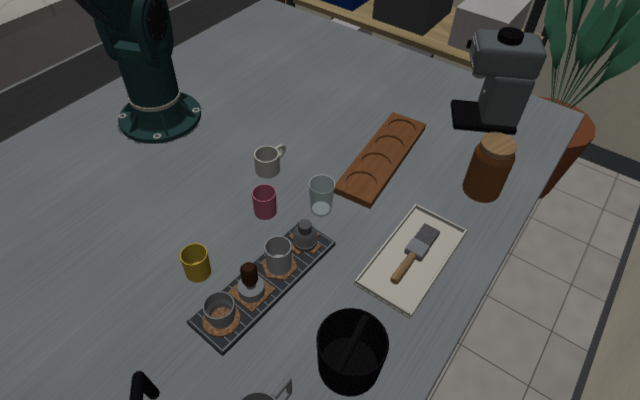

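View pics/top1.png

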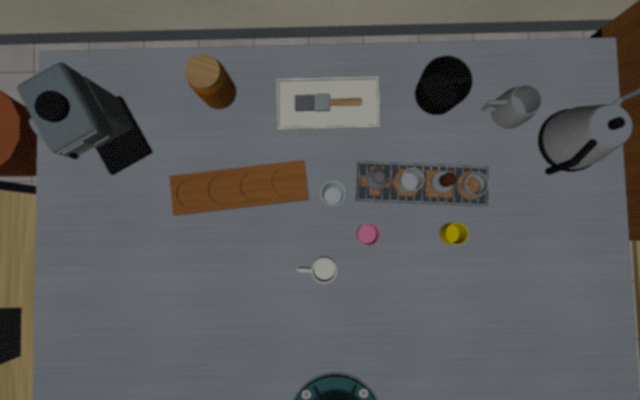

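Top view: the rack on the right (robot's right) holds, left to right, the cap (375,180), cup (410,182), tamper (442,182) and funnel (474,184). The stand is at (240,187). 

Cup look-alikes are pink (367,233), yellow (455,233), clear glass (333,193) and white mug (323,270). The real cup is the aluminium one on the hexagonal pad in the rack.

```bash
python3 - <<'E'
from h import *
P=np.load('top.npy').reshape(-1,3)
def rect(m,name):
    q=(P[m][:,:2]*1000).astype(np.float32); r=cv2.minAreaRect(q); print(name,len(q),np.round(r[0],1),np.round(r[1],1),round(r[2],2))
b=(P[:,0]>.48)&(P[:,0]<.68)
rect(b&(P[:,1]>.04)&(P[:,1]<.42)&(P[:,2]>.010)&(P[:,2]<.03),'stand')
rect(b&(P[:,1]<-.05)&(P[:,1]>-.42)&(P[:,2]>.008)&(P[:,2]<.02),'rack')
for n,y0,y1,z0 in[('cap',-.16,-.07,.065),('cup',-.235,-.16,.072),('tamper',-.32,-.24,.085),('funnel',-.40,-.32,.055)]:
  for c in('top','scene'):
    Q=np.load(c+'.npy').reshape(-1,3)
    m=(Q[:,0]>.52)&(Q[:,0]<.64)&(Q[:,1]>y0)&(Q[:,1]<y1)&(Q[:,2]>z0)
    q=Q[m]; 
    if len(q)>4: (cx,r)=cv2.minEnclosingCircle((q[:,:2]*1000).astype(np.float32)); print(n,c,len(q),np.round(cx,1),round(r,1),'zmax',q[:,2].max().round(4),'bbox',q.min(0).round(3),q.max(0).round(3))
m=(P[:,0]>.47)&(P[:,0]<.62)&(P[:,1]>-.06)&(P[:,1]<.06)&(P[:,2]>.03);print('glass',P[m].max(0) if m.any() else None,P[m].min(0) if m.any() else 0)
snap('top','crop1.png',(340,150,500,215),5)
E
```

```text
stand 5464 [580.1 228. ] [101.  341.5] 5.51
rack 3205 [ 551.2 -226.5] [338.5 159.3] 86.24
cap top 117 [ 590.6 -116.1] 13.8 zmax 0.0845 bbox [ 0.578 -0.13   0.066] [ 0.604 -0.103  0.085]
cap scene 158 [ 594.4 -116.8] 15.1 zmax 0.0819 bbox [ 0.58  -0.131  0.065] [ 0.606 -0.102  0.082]
cup top 118 [ 583.3 -194.2] 27.0 zmax 0.0868 bbox [ 0.557 -0.221  0.072] [ 0.609 -0.167  0.087]
cup scene 214 [ 584.1 -195.2] 28.5 zmax 0.0843 bbox [ 0.558 -0.222  0.072] [ 0.612 -0.167  0.084]
tamper top 170 [ 580.2 -274.5] 16.3 zmax 0.1081 bbox [ 0.565 -0.291  0.085] [ 0.595 -0.258  0.108]
tamper scene 246 [ 582.3 -275.5] 16.2 zmax 0.1057 bbox [ 0.567 -0.292  0.086] [ 0.597 -0.259  0.106]
funnel top 155 [ 571.  -349.2] 29.1 zmax 0.0689 bbox [ 0.543 -0.378  0.055] [ 0.598 -0.321  0.069]
funnel scene 264 [ 572.5 -349.4] 30.0 zmax 0.0659 bbox [ 0.544 -0.379  0.055] [ 0.602 -0.321  0.066]
glass [0.58390172 0.0219912  0.09222618] [ 0.52529809 -0.0343374   0.03082246]
```

View pics/crop1.png

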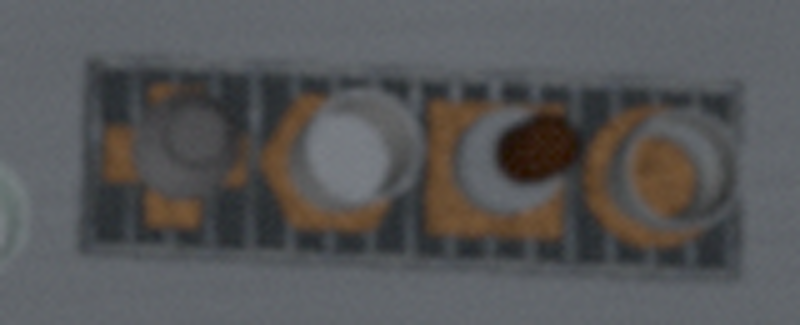

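The crop confirms the row: cap on the cross, aluminium cup on the hexagon, tamper on the square, funnel on the round pad. I'll rotate, then travel to above the cap with the fingers part-closed so I can measure where the tips are.

Emit:
{"method": "send_rows", "body": {
  "claw": [-0.2,-0.2,-0.2,-0.2,-0.2],
  "offset": [
    [0,0,0],
    [0,0,0],
    [0,0,0],
    [0,0,0],
    [0,0,0]
  ],
  "delta_rot": [
    [0,0,-1],
    [0,0,-1],
    [0,0,-1],
    [0,0,-1],
    [0,0,-1]
  ]
}}

```text
t: 1.65
ee_pos: [0.2015, -0.6965, 0.2454]
ee_rot: [0.0, 0.868, 0.496, -0.0]
contact_force: [0.3, 0.1, 0.8]
grip_width: 0.4
gripper_force: 0.0
```

Emit:
{"method": "send_rows", "body": {
  "claw": [-0.2,-0.2,-0.2,-0.2],
  "offset": [
    [0,0,0],
    [0,0,0],
    [0,0,0],
    [0,0,0]
  ],
  "delta_rot": [
    [0,0,-1],
    [0,0,-1],
    [0,0,-1],
    [0,0,0]
  ]
}}

```text
t: 2.05
ee_pos: [0.2012, -0.6965, 0.2452]
ee_rot: [-0.0, 0.738, 0.675, 0.0]
contact_force: [0.7, -0.4, 0.5]
grip_width: 0.401
gripper_force: 0.0
```

Emit:
{"method": "send_rows", "body": {
  "claw": [-0.2,-0.2,-0.2,-0.2,-0.2],
  "offset": [
    [0.0544,0.03,0],
    [0.0544,0.03,0],
    [0.0544,0.03,0],
    [0.0544,0.03,0],
    [0.0544,0.03,0]
  ],
  "delta_rot": [
    [0,0,0],
    [0,0,0],
    [0,0,0],
    [0,0,0],
    [0,0,0]
  ]
}}

```text
t: 2.55
ee_pos: [0.3326, -0.5018, 0.2456]
ee_rot: [0.0, 0.739, 0.673, -0.0]
contact_force: [1.0, -0.2, 0.6]
grip_width: 0.4
gripper_force: 0.0
```

Emit:
{"method": "send_rows", "body": {
  "claw": [-0.2,-0.2,-0.2,-0.2,-0.2],
  "offset": [
    [0.0544,0.03,0],
    [0.0544,0.03,0],
    [0.0544,0.03,0],
    [0.0544,0.03,0],
    [0.0544,0.03,0]
  ],
  "delta_rot": [
    [0,0,0],
    [0,0,0],
    [0,0,0],
    [0,0,0],
    [0,0,0]
  ]
}}

```text
t: 3.05
ee_pos: [0.4629, -0.3085, 0.2457]
ee_rot: [0.0, 0.739, 0.673, 0.0]
contact_force: [0.9, 0.2, -0.2]
grip_width: 0.4
gripper_force: 0.0
```

Emit:
{"method": "send_rows", "body": {
  "claw": [-0.2,-0.2,-0.2,-0.2,-0.2],
  "offset": [
    [0.0544,0.03,0],
    [0.0544,0.03,0],
    [0.0544,0.03,0],
    [0.0544,0.03,0],
    [0,0,0]
  ],
  "delta_rot": [
    [0,0,0],
    [0,0,0],
    [0,0,0],
    [0,0,0],
    [0,0,0]
  ]
}}

```text
t: 3.55
ee_pos: [0.571, -0.1465, 0.2464]
ee_rot: [0.0, 0.735, 0.678, 0.004]
contact_force: [-0.5, -0.9, -0.4]
grip_width: 0.399
gripper_force: 0.0
```

```bash
cat >> h.py <<'E'
from scipy.spatial.transform import Rotation
def go(x,y,z=None):
    o=get_obs();p=np.array(o['ee_pos']);w,a,b,c=o['ee_rot'];R=Rotation.from_quat([a,b,c,w])
    d=R.inv().apply(np.array([x,y,p[2] if z is None else z])-p)
    print('at',p.round(4),'tilt',R.as_matrix()[:,2].round(3),'yaw',np.arctan2(*R.as_matrix()[[1,0],0]).round(3),'shares',(d/.75).round(4),'rows',np.ceil(np.linalg.norm(d)/.048))
E
python3 - <<'E'
from h import *
go(.5925,-.1165)
p=np.array(get_obs()['ee_pos'])
for c in('scene','top'):
    im,d=snap(c,c+'2.png');Q=pts(c,d).reshape(-1,3)
    m=(abs(Q[:,0]-p[0])<.06)&(abs(Q[:,1]-p[1])<.02)&(Q[:,2]>.13)&(Q[:,2]<.3)
    q=Q[m];print(c,len(q),np.sort(q[:,2])[:40:4].round(3) if len(q) else '')
    f=q[q[:,2]<.27]
    if len(f): print(f.min(0).round(3),f.max(0).round(3))
E
```

```text
at [ 0.571  -0.1465  0.2464] tilt [ 0.006  0.005 -1.   ] yaw 1.49 shares [0.0422 0.0254 0.0004] rows 1.0
scene 786 [0.231 0.233 0.234 0.235 0.236 0.236 0.237 0.238 0.238 0.238]
[ 0.541 -0.161  0.231] [ 0.605 -0.135  0.27 ]
top 111 [0.235 0.244 0.247 0.252 0.264 0.276 0.279 0.282 0.284 0.285]
[ 0.54  -0.144  0.235] [ 0.553 -0.138  0.266]
```

View pics/scene2.png

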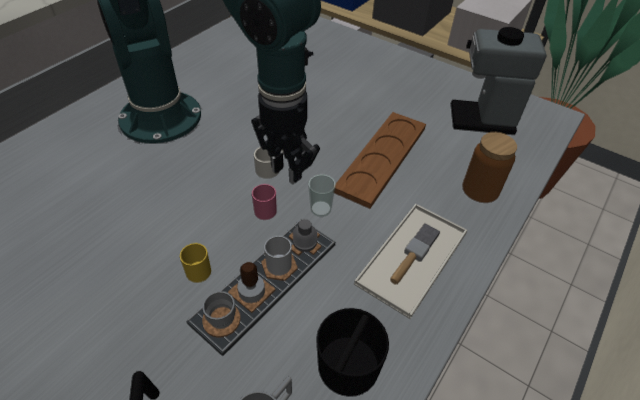

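Fingertips stand about 15 mm ahead of the TCP at this opening. So for the knob I'll use TCP z ≈ 0.077.

Emit:
{"method": "send_rows", "body": {
  "claw": [0.1,0.1,0.1,0.1,0.1],
  "offset": [
    [0.0422,0.0254,0],
    [0,0,0.056],
    [0,0,0.056],
    [0,0,0.04],
    [0,0,0]
  ],
  "delta_rot": [
    [0,0,0],
    [0,0,0],
    [0,0,0],
    [0,0,0],
    [0,0,0]
  ]
}}

```text
t: 4.15
ee_pos: [0.5834, -0.1279, 0.1272]
ee_rot: [-0.003, 0.739, 0.673, -0.004]
contact_force: [-0.3, 0.3, -0.4]
grip_width: 0.546
gripper_force: 0.0
```

```bash
python3 - <<'E'
from h import *
get_image('top');go(.5925,-.1165,.077)
snap('scene','s3.png',(220,140,380,300),4)
E
```

```text
at [ 0.5855 -0.1276  0.1296] tilt [-0.005 -0.001 -1.   ] yaw 1.478 shares [0.0157 0.0082 0.0701] rows 2.0
```

View pics/s3.png

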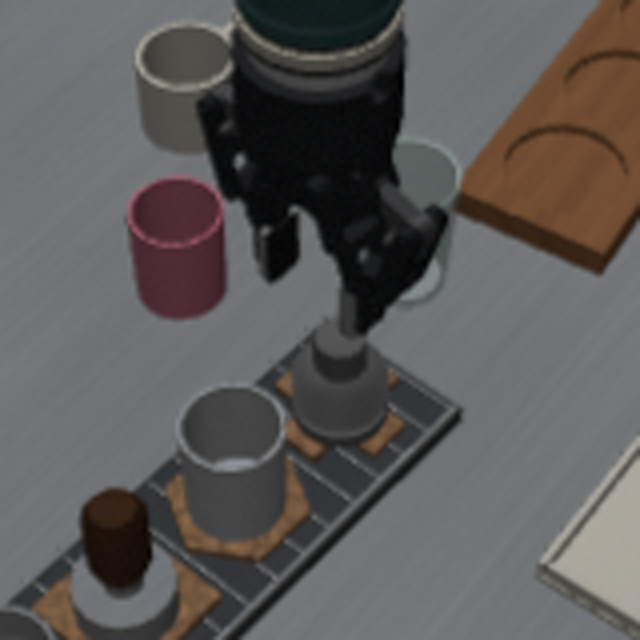

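Emit:
{"method": "send_rows", "body": {
  "claw": [0.1,0.1,0.1,0.1],
  "offset": [
    [0.008,0.0041,0],
    [0.0077,0.0041,0],
    [0,0,0.02],
    [0,0,0]
  ],
  "delta_rot": [
    [0,0,0],
    [0,0,0],
    [0,0,0],
    [0,0,0]
  ]
}}

```text
t: 4.65
ee_pos: [0.5943, -0.1139, 0.1152]
ee_rot: [-0.001, 0.738, 0.675, -0.001]
contact_force: [-0.5, -0.6, -0.2]
grip_width: 0.551
gripper_force: 0.0
```

```bash
python3 - <<'E'
from h import *
get_image('top');go(.5925,-.1165,.077)
E
```

```text
at [ 0.5942 -0.1143  0.1155] tilt [-0.002  0.    -1.   ] yaw 1.482 shares [-0.0032 -0.0019  0.0513] rows 1.0
```

Emit:
{"method": "send_rows", "body": {
  "claw": [0.1,0.1,0.1,0.1,-0.9],
  "offset": [
    [-0.003,-0.002,0.017],
    [0,0,0.017],
    [0,0,0.017],
    [0,0,0],
    [0,0,0]
  ],
  "delta_rot": [
    [0,0,0],
    [0,0,0],
    [0,0,0],
    [0,0,0],
    [0,0,0]
  ]
}}

```text
t: 5.2
ee_pos: [0.5929, -0.1164, 0.0772]
ee_rot: [-0.001, 0.738, 0.675, -0.001]
contact_force: [-2.3, 0.1, 2.1]
grip_width: 0.395
gripper_force: 0.9
```

Emit:
{"method": "send_rows", "body": {
  "claw": [-0.9,-0.9,-0.9,-0.9],
  "offset": [
    [0,0,0],
    [0,0,0],
    [0,0,0],
    [0,0,0]
  ],
  "delta_rot": [
    [0,0,0],
    [0,0,0],
    [0,0,0],
    [0,0,0]
  ]
}}

```text
t: 5.6
ee_pos: [0.5936, -0.1166, 0.0783]
ee_rot: [0.0, 0.738, 0.675, 0.0]
contact_force: [-0.9, 0.3, -1.5]
grip_width: 0.303
gripper_force: 58.6
```

Emit:
{"method": "send_rows", "body": {
  "claw": [-0.9,-0.9,-0.9,-0.9,-0.9],
  "offset": [
    [0,0,-0.03],
    [0,0,-0.045],
    [0,0,-0.05],
    [0,0,-0.03],
    [0.03,-0.003,0]
  ],
  "delta_rot": [
    [0,0,0],
    [0,0,0],
    [0,0,0],
    [0,0,0],
    [0,0,0]
  ]
}}

```text
t: 6.1
ee_pos: [0.5957, -0.0982, 0.1983]
ee_rot: [0.004, 0.74, 0.673, 0.002]
contact_force: [0.8, -0.3, -0.7]
grip_width: 0.299
gripper_force: 58.9
```

Emit:
{"method": "send_rows", "body": {
  "claw": [-0.9,-0.9,-0.9,-0.9,-0.9],
  "offset": [
    [0.05,-0.005,0],
    [0.05,-0.005,0],
    [0.05,-0.005,0],
    [0.05,-0.005,0],
    [0.05,-0.005,0]
  ],
  "delta_rot": [
    [0,0,0],
    [0,0,0],
    [0,0,0],
    [0,0,0],
    [0,0,0]
  ]
}}

```text
t: 6.6
ee_pos: [0.5909, 0.0959, 0.1945]
ee_rot: [0.0, 0.738, 0.675, 0.0]
contact_force: [-0.4, -0.8, -0.5]
grip_width: 0.303
gripper_force: 58.9
```

Emit:
{"method": "send_rows", "body": {
  "claw": [-0.9,-0.9,-0.9],
  "offset": [
    [0.018,-0.002,0],
    [0,0,0],
    [0,0,0]
  ],
  "delta_rot": [
    [0,0,0],
    [0,0,0],
    [0,0,0]
  ]
}}

```text
t: 6.9
ee_pos: [0.5908, 0.1064, 0.1941]
ee_rot: [0.0, 0.738, 0.675, -0.001]
contact_force: [-0.1, -0.7, -1.0]
grip_width: 0.299
gripper_force: 58.9
```

```bash
python3 - <<'E'
from h import *
get_image('top');go(.5916,.1086,.077)
E
```

```text
at [0.5908 0.1054 0.194 ] tilt [-0.001 -0.002 -1.   ] yaw 1.479 shares [0.0047 0.0007 0.156 ] rows 3.0
```

Emit:
{"method": "send_rows", "body": {
  "claw": [-0.9,-0.9,-0.9,-0.9,-0.9],
  "offset": [
    [0.0047,0.0007,0.03],
    [0,0,0.045],
    [0,0,0.04],
    [0,0,0.025],
    [0,0,0.012]
  ],
  "delta_rot": [
    [0,0,0],
    [0,0,0],
    [0,0,0],
    [0,0,0],
    [0,0,0]
  ]
}}

```text
t: 7.45
ee_pos: [0.5907, 0.1081, 0.0782]
ee_rot: [-0.0, 0.739, 0.674, -0.002]
contact_force: [0.4, 0.0, -1.1]
grip_width: 0.301
gripper_force: 58.9
```

```bash
python3 - <<'E'
from h import *
get_image('top');go(.5916,.1086,.0755);print(get_obs()['contact_force'])
E
```

```text
at [0.5906 0.1086 0.0778] tilt [-0.004 -0.002 -1.   ] yaw 1.479 shares [0.0002 0.0013 0.0031] rows 1.0
[ 0.25416937  0.11477064 -2.56398995]
```

Emit:
{"method": "send_rows", "body": {
  "claw": [-0.9,-0.9,0.1,0.1,0.1],
  "offset": [
    [0,0,0.003],
    [0,0,0],
    [0,0,0],
    [0,0,0],
    [0,0,0]
  ],
  "delta_rot": [
    [0,0,0],
    [0,0,0],
    [0,0,0],
    [0,0,0],
    [0,0,0]
  ]
}}

```text
t: 8.0
ee_pos: [0.5922, 0.1118, 0.0789]
ee_rot: [0.0, 0.738, 0.675, 0.001]
contact_force: [0.7, -0.6, -0.8]
grip_width: 0.548
gripper_force: 0.0
```

Emit:
{"method": "send_rows", "body": {
  "claw": [0.1,0.1,0.5,1,1],
  "offset": [
    [0,0,-0.02],
    [0,0,-0.04],
    [0,0,-0.05],
    [0,0,-0.04],
    [-0.03,0.002,0]
  ],
  "delta_rot": [
    [0,0,0],
    [0,0,0],
    [0,0,0],
    [0,0,0],
    [0,0,0]
  ]
}}

```text
t: 8.5
ee_pos: [0.5945, 0.0944, 0.197]
ee_rot: [0.002, 0.736, 0.677, 0.006]
contact_force: [1.1, -0.1, 0.2]
grip_width: 0.996
gripper_force: 0.0
```

Emit:
{"method": "send_rows", "body": {
  "claw": [1,1,1,1,1],
  "offset": [
    [-0.055,0.0038,0],
    [-0.055,0.0038,0],
    [-0.055,0.0038,0],
    [-0.055,0.0038,0],
    [-0.055,0.0038,0]
  ],
  "delta_rot": [
    [0,0,0],
    [0,0,0],
    [0,0,0],
    [0,0,0],
    [0,0,0]
  ]
}}

```text
t: 9.0
ee_pos: [0.587, -0.1193, 0.192]
ee_rot: [0.001, 0.738, 0.675, 0.0]
contact_force: [0.8, -0.3, -0.4]
grip_width: 0.999
gripper_force: 0.0
```

Emit:
{"method": "send_rows", "body": {
  "claw": [1,1,1,1,1],
  "offset": [
    [-0.055,0.0038,0],
    [-0.035,0.002,0],
    [-0.01,0,0],
    [0,0,0],
    [0,0,0]
  ],
  "delta_rot": [
    [0,0,0],
    [0,0,0],
    [0,0,0],
    [0,0,0],
    [0,0,0]
  ]
}}

```text
t: 9.5
ee_pos: [0.585, -0.1904, 0.1911]
ee_rot: [-0.0, 0.737, 0.676, 0.001]
contact_force: [0.5, 0.8, -0.1]
grip_width: 1.002
gripper_force: 0.0
```

```bash
python3 - <<'E'
from h import *
im,d=snap('top','t4.png',(160,140,500,240),2.3);go(.5837,-.1947,.06)
P=pts('top',d).reshape(-1,3);m=(abs(P[:,0]-.5916)<.04)&(abs(P[:,1]-.1086)<.04)&(P[:,2]>.063);q=P[m];print(cv2.minEnclosingCircle((q[:,:2]*1000).astype(np.float32)),q[:,2].max())
E
```

```text
at [ 0.5851 -0.1899  0.191 ] tilt [ 0.001  0.001 -1.   ] yaw 1.485 shares [-0.0067 -0.0014  0.1747] rows 3.0
((590.5032348632812, 111.54481506347656), 14.002158164978027) 0.08108409405014329
```

View pics/t4.png

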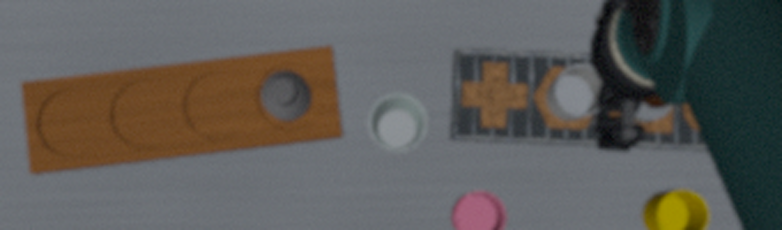

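The cap sits upright in the right-end recess at (285,95), off by about 3 mm. Next is the cup.

Emit:
{"method": "send_rows", "body": {
  "claw": [1,1,1,1,1],
  "offset": [
    [-0.0067,-0.0014,0.03],
    [0,0,0.05],
    [0,0,0.05],
    [0,0,0.03],
    [0,0,0.015]
  ],
  "delta_rot": [
    [0,0,0],
    [0,0,0],
    [0,0,0],
    [0,0,0],
    [0,0,0]
  ]
}}

```text
t: 10.05
ee_pos: [0.5823, -0.1947, 0.0572]
ee_rot: [-0.002, 0.737, 0.676, -0.0]
contact_force: [0.5, 0.3, 0.1]
grip_width: 1.0
gripper_force: 0.0
```

Emit:
{"method": "send_rows", "body": {
  "claw": [1,0,0,0,0],
  "offset": [
    [0,0,0],
    [0,0,0],
    [0,0,0],
    [0,0,0],
    [0,0,0]
  ],
  "delta_rot": [
    [0,0,0],
    [0,0,0],
    [0,0,0],
    [0,0,0],
    [0,0,0]
  ]
}}

```text
t: 10.55
ee_pos: [0.5841, -0.1977, 0.0612]
ee_rot: [0.001, 0.738, 0.675, 0.001]
contact_force: [-1.9, 1.2, 6.6]
grip_width: 0.607
gripper_force: 62.6
```

Emit:
{"method": "send_rows", "body": {
  "claw": [0,0,0,0,0],
  "offset": [
    [0,0,-0.03],
    [0,0,-0.05],
    [0,0,-0.05],
    [0,0,-0.04],
    [0.03,-0.003,0]
  ],
  "delta_rot": [
    [0,0,0],
    [0,0,0],
    [0,0,0],
    [0,0,0],
    [0,0,0]
  ]
}}

```text
t: 11.05
ee_pos: [0.5861, -0.1801, 0.1922]
ee_rot: [0.006, 0.74, 0.672, 0.002]
contact_force: [0.4, -0.3, -1.4]
grip_width: 0.601
gripper_force: 63.3
```

Emit:
{"method": "send_rows", "body": {
  "claw": [0,0,0,0,0],
  "offset": [
    [0.055,-0.005,0],
    [0.055,-0.005,0],
    [0.055,-0.005,0],
    [0.055,-0.005,0],
    [0.055,-0.005,0]
  ],
  "delta_rot": [
    [0,0,0],
    [0,0,0],
    [0,0,0],
    [0,0,0],
    [0,0,0]
  ]
}}

```text
t: 11.55
ee_pos: [0.5825, 0.0333, 0.1875]
ee_rot: [0.0, 0.738, 0.675, 0.0]
contact_force: [0.5, -0.6, -1.8]
grip_width: 0.605
gripper_force: 63.3
```

Emit:
{"method": "send_rows", "body": {
  "claw": [0,0,0,0,0],
  "offset": [
    [0.055,-0.005,0],
    [0.055,-0.005,0],
    [0.055,-0.005,0],
    [0.035,-0.003,0],
    [0.01,0,0]
  ],
  "delta_rot": [
    [0,0,0],
    [0,0,0],
    [0,0,0],
    [0,0,0],
    [0,0,0]
  ]
}}

```text
t: 12.05
ee_pos: [0.5825, 0.1953, 0.1878]
ee_rot: [-0.001, 0.736, 0.677, 0.002]
contact_force: [-0.2, -0.5, -1.3]
grip_width: 0.606
gripper_force: 63.3
```

Emit:
{"method": "send_rows", "body": {
  "claw": [0,0],
  "offset": [
    [0,0,0],
    [0,0,0]
  ],
  "delta_rot": [
    [0,0,0],
    [0,0,0]
  ]
}}

```text
t: 12.25
ee_pos: [0.5833, 0.1876, 0.1867]
ee_rot: [0.001, 0.739, 0.674, -0.001]
contact_force: [0.5, 0.2, -1.4]
grip_width: 0.607
gripper_force: 63.3
```

```bash
python3 - <<'E'
from h import *
get_image('top');go(.5839,.1882,.058)
E
```

```text
at [0.5834 0.1871 0.1866] tilt [-0.    -0.002 -1.   ] yaw 1.479 shares [0.0019 0.0006 0.1715] rows 3.0
```

Emit:
{"method": "send_rows", "body": {
  "claw": [0,0,0,0,0],
  "offset": [
    [0.002,0,0.03],
    [0,0,0.05],
    [0,0,0.045],
    [0,0,0.03],
    [0,0,0.013]
  ],
  "delta_rot": [
    [0,0,0],
    [0,0,0],
    [0,0,0],
    [0,0,0],
    [0,0,0]
  ]
}}

```text
t: 12.8
ee_pos: [0.5822, 0.1882, 0.0584]
ee_rot: [-0.0, 0.739, 0.674, -0.002]
contact_force: [-0.4, 0.1, -0.7]
grip_width: 0.609
gripper_force: 63.2
```

```bash
python3 - <<'E'
from h import *
get_image('top');go(.5839,.1882,.058);print(get_obs()['contact_force'])
E
```

```text
at [0.5822 0.1887 0.0581] tilt [-0.004 -0.003 -1.   ] yaw 1.479 shares [-0.0005  0.0024  0.0001] rows 1.0
[-0.46577145 -0.20079207 -1.61956518]
```

Emit:
{"method": "send_rows", "body": {
  "claw": [1,1,1,1,1],
  "offset": [
    [0,0,0],
    [0,0,0],
    [0,0,0],
    [0,0,0],
    [0,0,-0.02]
  ],
  "delta_rot": [
    [0,0,0],
    [0,0,0],
    [0,0,0],
    [0,0,0],
    [0,0,0]
  ]
}}

```text
t: 13.35
ee_pos: [0.5823, 0.1911, 0.0755]
ee_rot: [-0.0, 0.738, 0.675, -0.001]
contact_force: [0.1, -0.9, 0.4]
grip_width: 1.0
gripper_force: 0.0
```

Emit:
{"method": "send_rows", "body": {
  "claw": [1,1,1,1,0.5],
  "offset": [
    [0,0,-0.04],
    [0,0,-0.05],
    [0,0,-0.05],
    [0,0,-0.02],
    [-0.03,0.003,0]
  ],
  "delta_rot": [
    [0,0,0],
    [0,0,0],
    [0,0,0],
    [0,0,0],
    [0,0,0]
  ]
}}

```text
t: 13.85
ee_pos: [0.5852, 0.1741, 0.2005]
ee_rot: [0.0, 0.736, 0.677, 0.005]
contact_force: [-0.7, 0.3, -0.5]
grip_width: 0.86
gripper_force: 0.0
```

Emit:
{"method": "send_rows", "body": {
  "claw": [0.5,0.5,0.5,0.5,0.5],
  "offset": [
    [-0.056,0.005,0],
    [-0.056,0.005,0],
    [-0.056,0.005,0],
    [-0.056,0.005,0],
    [-0.056,0.005,0]
  ],
  "delta_rot": [
    [0,0,0],
    [0,0,0],
    [0,0,0],
    [0,0,0],
    [0,0,0]
  ]
}}

```text
t: 14.35
ee_pos: [0.583, -0.0435, 0.1963]
ee_rot: [0.0, 0.738, 0.675, -0.0]
contact_force: [1.2, -0.4, -0.5]
grip_width: 0.748
gripper_force: 0.0
```

Emit:
{"method": "send_rows", "body": {
  "claw": [0.5,0.5,0.5,0.5,0.5],
  "offset": [
    [-0.056,0.005,0],
    [-0.056,0.005,0],
    [-0.056,0.005,0],
    [-0.056,0.005,0],
    [-0.05,0.004,0]
  ],
  "delta_rot": [
    [0,0,0],
    [0,0,0],
    [0,0,0],
    [0,0,0],
    [0,0,0]
  ]
}}

```text
t: 14.85
ee_pos: [0.5826, -0.2506, 0.1963]
ee_rot: [0.0, 0.738, 0.675, -0.0]
contact_force: [0.5, -0.3, 0.6]
grip_width: 0.749
gripper_force: 0.0
```

Emit:
{"method": "send_rows", "body": {
  "claw": [0.5,0.5,0.5,0.5],
  "offset": [
    [-0.025,0.002,0],
    [-0.007,0,0],
    [0,0,0],
    [0,0,0]
  ],
  "delta_rot": [
    [0,0,0],
    [0,0,0],
    [0,0,0],
    [0,0,0]
  ]
}}

```text
t: 15.25
ee_pos: [0.583, -0.2689, 0.1959]
ee_rot: [-0.001, 0.737, 0.676, 0.001]
contact_force: [0.0, 0.8, -0.0]
grip_width: 0.75
gripper_force: 0.0
```

```bash
python3 - <<'E'
from h import *
im,d=snap('top','t5.png',(160,140,500,240),2.3);go(.5812,-.275,.079)
P=pts('top',d).reshape(-1,3);m=(abs(P[:,0]-.584)<.04)&(abs(P[:,1]-.188)<.036)&(P[:,2]>.066);q=P[m];print(cv2.minEnclosingCircle((q[:,:2]*1000).astype(np.float32)),q[:,2].max())
E
```

```text
at [ 0.5831 -0.2689  0.1959] tilt [ 0.     0.002 -1.   ] yaw 1.486 shares [-0.0087 -0.0019  0.1559] rows 3.0
((583.0616455078125, 192.39999389648438), 27.082120895385742) 0.08291594081470083
```

View pics/t5.png

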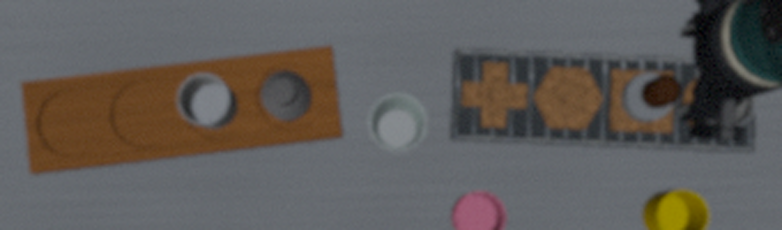

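The cup sits in the second recess from the right at (207,100), with its rim at the height expected for a seated cup. Next is the tamper.

Emit:
{"method": "send_rows", "body": {
  "claw": [0.5,0.5,0.5,0.5,0.5],
  "offset": [
    [-0.0087,-0.0015,0.02],
    [0,0,0.045],
    [0,0,0.045],
    [0,0,0.03],
    [0,0,0.015]
  ],
  "delta_rot": [
    [0,0,0],
    [0,0,0],
    [0,0,0],
    [0,0,0],
    [0,0,0]
  ]
}}

```text
t: 15.8
ee_pos: [0.579, -0.2771, 0.0762]
ee_rot: [-0.002, 0.737, 0.676, -0.001]
contact_force: [0.2, 0.0, -0.4]
grip_width: 0.752
gripper_force: 0.0
```

Emit:
{"method": "send_rows", "body": {
  "claw": [0.5,-0.9,-0.9,-0.9,-0.9],
  "offset": [
    [0,0,0],
    [0,0,0],
    [0,0,0],
    [0,0,0],
    [0,0,0]
  ],
  "delta_rot": [
    [0,0,0],
    [0,0,0],
    [0,0,0],
    [0,0,0],
    [0,0,0]
  ]
}}

```text
t: 16.3
ee_pos: [0.581, -0.2789, 0.0809]
ee_rot: [0.001, 0.738, 0.675, -0.0]
contact_force: [-3.1, 1.0, 6.2]
grip_width: 0.354
gripper_force: 59.1
```

Emit:
{"method": "send_rows", "body": {
  "claw": [-0.9,-0.9],
  "offset": [
    [0,0,0],
    [0,0,0]
  ],
  "delta_rot": [
    [0,0,0],
    [0,0,0]
  ]
}}

```text
t: 16.5
ee_pos: [0.581, -0.2789, 0.0809]
ee_rot: [0.001, 0.738, 0.675, -0.0]
contact_force: [-2.6, 0.6, 5.4]
grip_width: 0.36
gripper_force: 59.1
```

Emit:
{"method": "send_rows", "body": {
  "claw": [-0.9,-0.9,-0.9,-0.9,-0.9],
  "offset": [
    [0,0,-0.03],
    [0,0,-0.05],
    [0,0,-0.05],
    [0,0,-0.04],
    [0.03,-0.003,0]
  ],
  "delta_rot": [
    [0,0,0],
    [0,0,0],
    [0,0,0],
    [0,0,0],
    [0,0,0]
  ]
}}

```text
t: 17.0
ee_pos: [0.5835, -0.2616, 0.2119]
ee_rot: [0.006, 0.74, 0.673, 0.001]
contact_force: [1.6, -0.6, -3.8]
grip_width: 0.359
gripper_force: 60.2
```

Emit:
{"method": "send_rows", "body": {
  "claw": [-0.9,-0.9,-0.9,-0.9,-0.9],
  "offset": [
    [0.055,-0.0055,0],
    [0.055,-0.0055,0],
    [0.055,-0.0055,0],
    [0.055,-0.0055,0],
    [0.055,-0.0055,0]
  ],
  "delta_rot": [
    [0,0,0],
    [0,0,0],
    [0,0,0],
    [0,0,0],
    [0,0,0]
  ]
}}

```text
t: 17.5
ee_pos: [0.578, -0.0472, 0.2068]
ee_rot: [0.0, 0.738, 0.675, 0.0]
contact_force: [0.5, 0.7, -3.8]
grip_width: 0.354
gripper_force: 60.2
```

Emit:
{"method": "send_rows", "body": {
  "claw": [-0.9,-0.9,-0.9,-0.9,-0.9],
  "offset": [
    [0.055,-0.0055,0],
    [0.055,-0.0055,0],
    [0.055,-0.0055,0],
    [0.055,-0.0055,0],
    [0.055,-0.0055,0]
  ],
  "delta_rot": [
    [0,0,0],
    [0,0,0],
    [0,0,0],
    [0,0,0],
    [0,0,0]
  ]
}}

```text
t: 18.0
ee_pos: [0.5758, 0.16, 0.2068]
ee_rot: [0.0, 0.738, 0.675, 0.0]
contact_force: [0.4, 0.5, -3.4]
grip_width: 0.355
gripper_force: 60.2
```

Emit:
{"method": "send_rows", "body": {
  "claw": [-0.9,-0.9,-0.9,-0.9,-0.9],
  "offset": [
    [0.055,-0.0055,0],
    [0.05,-0.005,0],
    [0.025,-0.003,0],
    [0.008,0,0],
    [0,0,0]
  ],
  "delta_rot": [
    [0,0,0],
    [0,0,0],
    [0,0,0],
    [0,0,0],
    [0,0,0]
  ]
}}

```text
t: 18.5
ee_pos: [0.5752, 0.2621, 0.2066]
ee_rot: [0.0, 0.738, 0.675, -0.001]
contact_force: [-0.1, -0.7, -2.7]
grip_width: 0.357
gripper_force: 60.2
```

```bash
python3 - <<'E'
from h import *
get_image('top');go(.5763,.2645,.078)
P=pts('scene',get_image('scene')[1]).reshape(-1,3);p=get_obs()['ee_pos'];m=(abs(P[:,0]-p[0])<.05)&(abs(P[:,1]-p[1])<.04)&(P[:,2]>.1)&(P[:,2]<p[2]-.03);q=P[m];print(len(q),q.min(0),q.max(0))
E
```

```text
at [0.5755 0.2603 0.2065] tilt [-0.001 -0.002 -1.   ] yaw 1.48 shares [0.0061 0.0006 0.1713] rows 3.0
346 [0.55244363 0.23478491 0.14116677] [0.60378754 0.28838896 0.17572939]
```

Emit:
{"method": "send_rows", "body": {
  "claw": [-0.9,-0.9,-0.9,-0.9,-0.9],
  "offset": [
    [0.008,0,0.03],
    [0,0,0.05],
    [0,0,0.045],
    [0,0,0.03],
    [0,0,0.012]
  ],
  "delta_rot": [
    [0,0,0],
    [0,0,0],
    [0,0,0],
    [0,0,0],
    [0,0,0]
  ]
}}

```text
t: 19.1
ee_pos: [0.575, 0.2644, 0.0791]
ee_rot: [0.0, 0.739, 0.674, -0.003]
contact_force: [0.1, 0.0, -3.5]
grip_width: 0.356
gripper_force: 60.2
```

```bash
python3 - <<'E'
from h import *
get_image('top');go(.5763,.2665,.0775);print(get_obs()['contact_force'])
E
```

```text
at [0.5751 0.265  0.079 ] tilt [-0.004 -0.004 -1.   ] yaw 1.479 shares [0.0021 0.0015 0.002 ] rows 1.0
[-0.5521926   0.10750104 -5.01816261]
```

Emit:
{"method": "send_rows", "body": {
  "claw": [-0.9,-0.9,0.6,0.6,0.6],
  "offset": [
    [0.002,0,0.002],
    [0,0,0],
    [0,0,0],
    [0,0,0],
    [0,0,0]
  ],
  "delta_rot": [
    [0,0,0],
    [0,0,0],
    [0,0,0],
    [0,0,0],
    [0,0,0]
  ]
}}

```text
t: 19.65
ee_pos: [0.5769, 0.2706, 0.0816]
ee_rot: [0.0, 0.738, 0.675, 0.001]
contact_force: [-0.7, -0.6, 0.2]
grip_width: 0.8
gripper_force: 0.0
```

Emit:
{"method": "send_rows", "body": {
  "claw": [0.6,0.6,0.6,0.6,1],
  "offset": [
    [0,0,-0.02],
    [0,0,-0.05],
    [0,0,-0.05],
    [0,0,-0.03],
    [-0.03,0.003,0]
  ],
  "delta_rot": [
    [0,0,0],
    [0,0,0],
    [0,0,0],
    [0,0,0],
    [0,0,0]
  ]
}}

```text
t: 20.15
ee_pos: [0.5783, 0.2535, 0.199]
ee_rot: [0.0, 0.736, 0.677, 0.006]
contact_force: [0.3, 0.0, 0.6]
grip_width: 0.943
gripper_force: 0.0
```

Emit:
{"method": "send_rows", "body": {
  "claw": [1,1,1,1,1],
  "offset": [
    [-0.056,0.005,0],
    [-0.056,0.005,0],
    [-0.056,0.005,0],
    [-0.056,0.005,0],
    [-0.056,0.005,0]
  ],
  "delta_rot": [
    [0,0,0],
    [0,0,0],
    [0,0,0],
    [0,0,0],
    [0,0,0]
  ]
}}

```text
t: 20.65
ee_pos: [0.5764, 0.035, 0.1943]
ee_rot: [0.001, 0.738, 0.675, 0.001]
contact_force: [1.3, -1.0, -0.5]
grip_width: 1.001
gripper_force: 0.0
```

Emit:
{"method": "send_rows", "body": {
  "claw": [1,1,1,1,1],
  "offset": [
    [-0.056,0.005,0],
    [-0.056,0.005,0],
    [-0.056,0.005,0],
    [-0.056,0.005,0],
    [-0.056,0.005,0]
  ],
  "delta_rot": [
    [0,0,0],
    [0,0,0],
    [0,0,0],
    [0,0,0],
    [0,0,0]
  ]
}}

```text
t: 21.15
ee_pos: [0.5764, -0.176, 0.1943]
ee_rot: [0.001, 0.738, 0.675, 0.0]
contact_force: [1.3, -0.3, -0.2]
grip_width: 0.995
gripper_force: 0.0
```

Emit:
{"method": "send_rows", "body": {
  "claw": [1,1,1,1,1],
  "offset": [
    [-0.056,0.005,0],
    [-0.056,0.005,0],
    [-0.056,0.005,0],
    [-0.04,0.003,0],
    [-0.015,0,0]
  ],
  "delta_rot": [
    [0,0,0],
    [0,0,0],
    [0,0,0],
    [0,0,0],
    [0,0,0]
  ]
}}

```text
t: 21.65
ee_pos: [0.5739, -0.3473, 0.1939]
ee_rot: [0.001, 0.74, 0.673, -0.001]
contact_force: [-0.8, -0.4, 1.1]
grip_width: 0.999
gripper_force: 0.0
```

Emit:
{"method": "send_rows", "body": {
  "claw": [1,1],
  "offset": [
    [0,0,0],
    [0,0,0]
  ],
  "delta_rot": [
    [0,0,0],
    [0,0,0]
  ]
}}

```text
t: 21.85
ee_pos: [0.5753, -0.3395, 0.1932]
ee_rot: [-0.0, 0.737, 0.676, 0.001]
contact_force: [0.9, 0.7, -0.1]
grip_width: 0.998
gripper_force: 0.0
```

```bash
python3 - <<'E'
from h import *
im,d=snap('top','t6.png',(160,140,500,240),2.3);go(.5717,-.3493,.05)
P=pts('top',d).reshape(-1,3);m=(abs(P[:,0]-.576)<.04)&(abs(P[:,1]-.268)<.03)&(P[:,2]>.082);q=P[m];print(cv2.minEnclosingCircle((q[:,:2]*1000).astype(np.float32)),q[:,2].max())
E
```

```text
at [ 0.5756 -0.3388  0.1932] tilt [ 0.     0.002 -1.   ] yaw 1.485 shares [-0.0148 -0.004   0.191 ] rows 3.0
((576.9033813476562, 273.9707946777344), 15.769360542297363) 0.10509524256289607
```

View pics/t6.png

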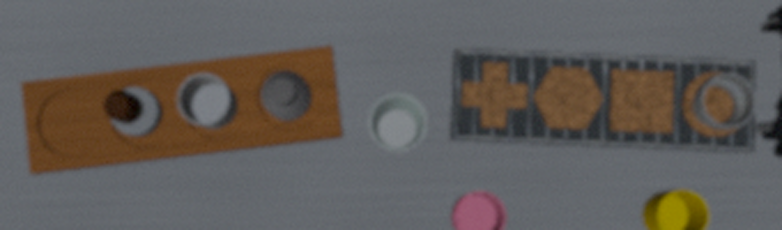

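The tamper stands upright in the third recess, with its top at 0.105 as expected for a seated part and about 6 mm off centre, inside the recess's 10 mm of slack. The funnel is last.

Emit:
{"method": "send_rows", "body": {
  "claw": [1,1,1,1,1],
  "offset": [
    [-0.007,-0.002,0.02],
    [-0.007,-0.002,0.04],
    [0,0,0.05],
    [0,0,0.04],
    [0,0,0.01]
  ],
  "delta_rot": [
    [0,0,0],
    [0,0,0],
    [0,0,0],
    [0,0,0],
    [0,0,0]
  ]
}}

```text
t: 22.4
ee_pos: [0.568, -0.3495, 0.0683]
ee_rot: [-0.004, 0.737, 0.676, -0.001]
contact_force: [-0.3, -0.1, 0.2]
grip_width: 0.999
gripper_force: 0.0
```

```bash
python3 - <<'E'
from h import *
get_image('top');go(.5717,-.3493,.05)
E
```

```text
at [ 0.5688 -0.3498  0.069 ] tilt [-0.006  0.004 -1.   ] yaw 1.484 shares [0.0009 0.0039 0.0253] rows 1.0
```

Emit:
{"method": "send_rows", "body": {
  "claw": [1,1,1,0,0],
  "offset": [
    [0,0,0.014],
    [0,0,0.01],
    [0,0,0],
    [0,0,0],
    [0,0,0]
  ],
  "delta_rot": [
    [0,0,0],
    [0,0,0],
    [0,0,0],
    [0,0,0],
    [0,0,0]
  ]
}}

```text
t: 22.95
ee_pos: [0.5713, -0.3526, 0.0557]
ee_rot: [0.001, 0.738, 0.675, 0.0]
contact_force: [-2.2, -0.0, 0.8]
grip_width: 0.693
gripper_force: 0.4
```

Emit:
{"method": "send_rows", "body": {
  "claw": [0,0,0],
  "offset": [
    [0,0,0],
    [0,0,0],
    [0,0,0]
  ],
  "delta_rot": [
    [0,0,0],
    [0,0,0],
    [0,0,0]
  ]
}}

```text
t: 23.25
ee_pos: [0.5714, -0.3526, 0.0566]
ee_rot: [0.001, 0.738, 0.675, -0.0]
contact_force: [-1.9, 0.5, 6.2]
grip_width: 0.646
gripper_force: 61.9
```

Emit:
{"method": "send_rows", "body": {
  "claw": [0,0,0,0,0],
  "offset": [
    [0,0,-0.03],
    [0,0,-0.05],
    [0,0,-0.055],
    [0,0,-0.045],
    [0.03,-0.003,0]
  ],
  "delta_rot": [
    [0,0,0],
    [0,0,0],
    [0,0,0],
    [0,0,0],
    [0,0,0]
  ]
}}

```text
t: 23.75
ee_pos: [0.5737, -0.3354, 0.1961]
ee_rot: [0.007, 0.74, 0.673, 0.001]
contact_force: [1.5, -0.7, -0.8]
grip_width: 0.643
gripper_force: 63.5
```

Emit:
{"method": "send_rows", "body": {
  "claw": [0,0,0,0,0],
  "offset": [
    [0.055,-0.0052,0],
    [0.055,-0.0052,0],
    [0.055,-0.0052,0],
    [0.055,-0.0052,0],
    [0.055,-0.0052,0]
  ],
  "delta_rot": [
    [0,0,0],
    [0,0,0],
    [0,0,0],
    [0,0,0],
    [0,0,0]
  ]
}}

```text
t: 24.25
ee_pos: [0.5694, -0.121, 0.1904]
ee_rot: [0.0, 0.738, 0.675, 0.0]
contact_force: [0.6, 0.8, -1.4]
grip_width: 0.643
gripper_force: 63.5
```

Emit:
{"method": "send_rows", "body": {
  "claw": [0,0,0,0,0],
  "offset": [
    [0.055,-0.0052,0],
    [0.055,-0.0052,0],
    [0.055,-0.0052,0],
    [0.055,-0.0052,0],
    [0.055,-0.0052,0]
  ],
  "delta_rot": [
    [0,0,0],
    [0,0,0],
    [0,0,0],
    [0,0,0],
    [0,0,0]
  ]
}}

```text
t: 24.75
ee_pos: [0.5684, 0.0862, 0.1904]
ee_rot: [0.0, 0.738, 0.675, 0.0]
contact_force: [1.1, 0.4, -0.3]
grip_width: 0.646
gripper_force: 63.5
```

Emit:
{"method": "send_rows", "body": {
  "claw": [0,0,0,0,0],
  "offset": [
    [0.055,-0.0052,0],
    [0.055,-0.0052,0],
    [0.055,-0.0052,0],
    [0.055,-0.0052,0],
    [0.055,-0.0052,0]
  ],
  "delta_rot": [
    [0,0,0],
    [0,0,0],
    [0,0,0],
    [0,0,0],
    [0,0,0]
  ]
}}

```text
t: 25.25
ee_pos: [0.5672, 0.2934, 0.1903]
ee_rot: [0.0, 0.738, 0.675, 0.0]
contact_force: [0.5, 0.4, -1.0]
grip_width: 0.645
gripper_force: 63.5
```

Emit:
{"method": "send_rows", "body": {
  "claw": [0,0,0,0,0],
  "offset": [
    [0.045,-0.004,0],
    [0.02,-0.002,0],
    [0.005,0,0],
    [0,0,0],
    [0,0,0]
  ],
  "delta_rot": [
    [0,0,0],
    [0,0,0],
    [0,0,0],
    [0,0,0],
    [0,0,0]
  ]
}}

```text
t: 25.75
ee_pos: [0.5683, 0.3413, 0.1895]
ee_rot: [0.001, 0.739, 0.674, -0.001]
contact_force: [-0.0, 0.2, -0.8]
grip_width: 0.643
gripper_force: 63.5
```

```bash
python3 - <<'E'
from h import *
get_image('top');go(.5686,.3455,.0535)
P=pts('scene',get_image('scene')[1]).reshape(-1,3);p=get_obs()['ee_pos'];m=(abs(P[:,0]-p[0])<.04)&(abs(P[:,1]-p[1])<.04)&(P[:,2]>.12)&(P[:,2]<p[2]-.02);q=P[m];print(len(q),q.min(0),q.max(0))
E
```

```text
at [0.5683 0.3413 0.1895] tilt [-0.    -0.002 -1.   ] yaw 1.478 shares [ 6.000e-03 -1.000e-04  1.813e-01] rows 3.0
142 [0.55060482 0.315404   0.14756769] [0.59600461 0.37281946 0.16953048]
```

Emit:
{"method": "send_rows", "body": {
  "claw": [0,0,0,0,0],
  "offset": [
    [0.004,0,0.03],
    [0,0,0.05],
    [0,0,0.05],
    [0,0,0.033],
    [0,0,0.015]
  ],
  "delta_rot": [
    [0,0,0],
    [0,0,0],
    [0,0,0],
    [0,0,0],
    [0,0,0]
  ]
}}

```text
t: 26.35
ee_pos: [0.5669, 0.3447, 0.0536]
ee_rot: [0.0, 0.738, 0.674, -0.003]
contact_force: [-0.1, -0.5, -0.2]
grip_width: 0.643
gripper_force: 63.5
```

```bash
python3 - <<'E'
from h import *
get_image('top');go(.5686,.3445,.0535);print(get_obs()['contact_force'])
E
```

```text
at [0.567  0.345  0.0533] tilt [-0.003 -0.004 -1.   ] yaw 1.48 shares [-0.0004  0.0021 -0.0002] rows 1.0
[ 0.45451761  0.00239475 -1.28144787]
```

Release, rise, and step back toward the centre so the stand is in view.

Emit:
{"method": "send_rows", "body": {
  "claw": [0,1,1,1,1],
  "offset": [
    [0,0,0],
    [0,0,0],
    [0,0,0],
    [0,0,0],
    [0,0,0]
  ],
  "delta_rot": [
    [0,0,0],
    [0,0,0],
    [0,0,0],
    [0,0,0],
    [0,0,0]
  ]
}}

```text
t: 26.9
ee_pos: [0.5683, 0.3479, 0.0572]
ee_rot: [0.0, 0.738, 0.675, 0.001]
contact_force: [0.3, 0.3, -0.2]
grip_width: 1.0
gripper_force: 0.0
```

Emit:
{"method": "send_rows", "body": {
  "claw": [1,1,1,1,1],
  "offset": [
    [0,0,-0.02],
    [0,0,-0.045],
    [0,0,-0.055],
    [0,0,-0.055],
    [0,0,-0.04]
  ],
  "delta_rot": [
    [0,0,0],
    [0,0,0],
    [0,0,0],
    [0,0,0],
    [0,0,0]
  ]
}}

```text
t: 27.4
ee_pos: [0.5685, 0.3484, 0.2218]
ee_rot: [0.0, 0.738, 0.675, 0.002]
contact_force: [0.4, 1.1, -0.7]
grip_width: 1.001
gripper_force: 0.0
```

Emit:
{"method": "send_rows", "body": {
  "claw": [1,1,1,1,1],
  "offset": [
    [-0.05,0,0],
    [-0.055,0,0],
    [-0.055,0,0],
    [-0.055,0,0],
    [-0.055,0,0]
  ],
  "delta_rot": [
    [0,0,0],
    [0,0,0],
    [0,0,0],
    [0,0,0],
    [0,0,0]
  ]
}}

```text
t: 27.9
ee_pos: [0.5496, 0.1444, 0.2188]
ee_rot: [0.0, 0.738, 0.675, 0.001]
contact_force: [1.1, 0.4, -0.1]
grip_width: 1.002
gripper_force: 0.0
```

Emit:
{"method": "send_rows", "body": {
  "claw": [1,1,1,1,1],
  "offset": [
    [-0.055,0,0],
    [-0.055,0,0],
    [-0.05,0,0],
    [-0.03,0,0],
    [0,0,0]
  ],
  "delta_rot": [
    [0,0,0],
    [0,0,0],
    [0,0,0],
    [0,0,0],
    [0,0,0]
  ]
}}

```text
t: 28.4
ee_pos: [0.5366, -0.0008, 0.2183]
ee_rot: [0.001, 0.74, 0.672, -0.001]
contact_force: [-0.2, 0.4, 0.2]
grip_width: 1.003
gripper_force: 0.0
```

```bash
python3 - <<'E'
from h import *
im,d=snap('top','t7.png',(160,140,360,240),4)
P=pts('top',d).reshape(-1,3)
for n,x,y,z in[('cap',.5916,.1086,.063),('cup',.5839,.1882,.066),('tamper',.5763,.2678,.082),('funnel',.5686,.3474,.05)]:
    m=(abs(P[:,0]-x)<.04)&(abs(P[:,1]-y)<.036)&(P[:,2]>z);q=P[m];print(n,cv2.minEnclosingCircle((q[:,:2]*1000).astype(np.float32)),q[:,2].max())
E
```

```text
cap ((590.4537353515625, 111.5864486694336), 13.9222993850708) 0.08123575768246942
cup ((583.5009155273438, 192.723388671875), 27.136316299438477) 0.08240538030041386
tamper ((576.7166137695312, 273.9075012207031), 15.71003246307373) 0.1052125440300331
funnel ((570.0462646484375, 349.69696044921875), 29.436298370361328) 0.06609057498160759
```

View pics/t7.png

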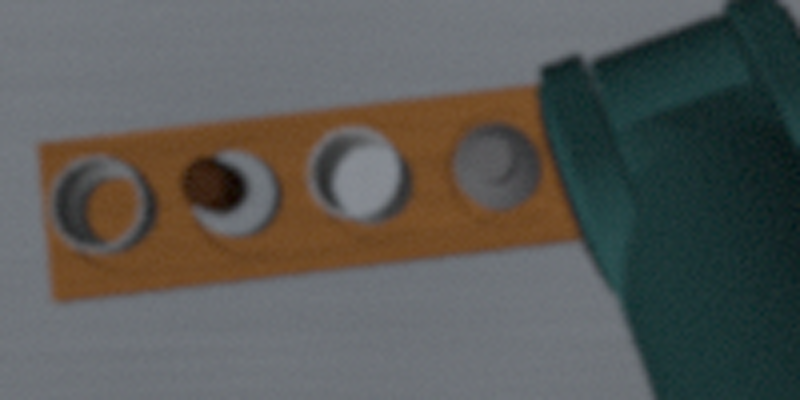

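All four stand upright on the stand (funnel, tamper, cup, cap from left to right). Their top heights match seated parts.

```bash
python3 -c "
from rig import *
print(finish_job())"
```

```text
the job is handed in; nothing more can be done
None
```

The job is handed in: funnel, tamper, cup and cap, left to right as seen from the robot, stand upright in the stand's four recesses, the reverse of their rack order, and the final picture and height readings show all four seated.

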